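Set the polarizer ring of a bench light unit to a scale mark

ROBOT

A 6-joint arm with a two-finger parallel gripper is mounted at the origin on the work surface. World frame = base frame: x ahead of the robot, y to its left, z up, the work surface at z = 0. Lengths are in m, angles in rad, forces in N, time in s.
With the tool pointing down it reaches from about 0.35 to 0.85 m from the base axis. Payload 8.1 kg.
Tool frame: the origin (TCP) lies at the very end of the fingers, on their centre line; the grasp point (between the pads) lies robot.grip_point_offset behind it (robot.grip_point_offset is the distance from the TCP to the grasp point, in m); z points along the fingers, y is the line along which they close (so a half turn about z gives the same grasp; the last joint's range is limited). The gripper opens to 93 mm and grips with 3 to 60 N. Pads are 15 mm wide; open, the fingers measure 128 mm over their backs; the gripper's body (75 mm by 188 mm) begins 65 mm behind the grasp point.
Start: joints at [-1.37, 0.13, 1.488, -0, 1.523, -0.085], TCP at [0.169, -0.576, 0.219] pointing down, gripper open.
Joint ranges: [-2.96, 2.96], [-0.89, 2.26], [0.02, 2.5], [-1.34, 4.48], [0, 2.73], [-2.66, 2.66]. Speed limits (rad/s): [2.39, 2.39, 2.79, 3.14, 3.14, 3.14].

INTERFACE

Orientations are given as a rotation vector (axis times angle).
In Python, from plant import robot, eyes gives the robot as it stands. The module is installed in compiled form; this text tells all that it offers.
- The arm moves only by the tool apply_moves, never from a script. Its argument "steps" is one flat list of numbers, 7 for each row, row after row: the shift along the tool's x, y, z in units of 30 mm (1.0 is 30 mm), then the turn, a rotation vector about the tool's x, y, z in units of 6 degrees (1.0 is 6 degrees), then the opening in per cent of the stroke, from 0 (shut) to 100 (fully open). In form: [dx, dy, dz, ax, ay, az, fingers, dx, dy, dz, ax, ay, az, fingers, ...]. A call has 1 to 12 rows; each row shifts and turns the commanded pose from where the row before left it, along the tool's axes as they then stand; what a row does not reach is not made up. A row lasts 1/12 s, in which the tool goes at most 41.7 mm and 7.16 degrees, less where a joint would pass 70% of its speed; a pose out of reach is approached as far as the arm can. A call is refused whole if a number of a shift passes 1 or a number of a turn 1, either way. A call with a gripper value outside its range is refused whole. The fingers move at their own pace and stop on an object; "grip_force" is the grip in N (left out, the last holds). Time passes only in rows, so rows that do not move let the fingers close. It gives the time, the measured TCP pose, the force, the opening and the grip force at its end, in the units of the state.
- robot.read_state(): the state, without advancing time (a new reading comes with each control period).
- eyes.read_camera(name): name is "scene" or "top"; returns the picture (420x560x3 uint8, red, green, blue); there is no depth.
- eyes.calibration(name): a dict with "K" (3x3 intrinsics, pixels), "R" (3x3) and "t" (3): a world point X has camera coordinates R X + t. Camera axes: x right, y down, z forward; pixel columns grow to the right and rows downward; lengths in m; the calibration is good to about 2 mm. A picture is of the moment at which its call begins. calibration takes no time and is no camera call.
- robot.close_job(): hands the job in; it is judged then, once.
Trained networks look in the newest picture that a camera, given by its name, has taken for a name from the list of things; names that differ only in an ending like _2 or _b are one class to them, and where a whole thing is asked for, a point or a joint stands for the part that bears it (a point fixed in the world has none). Each returns a list of dicts, best first, with "conf" (0 to 1); they miss things now and then, are a little off and sometimes report something else, mostly with a low value. They report only what shows in the picture. A call takes as long as a camera call.
- eyes.search_frame(camera, thing): "rect" ([left, top, width, height] in pixels, round what is visible of it).
- eyes.place_of(camera, thing): "xy" ([column, row] in pixels: a listed point, or the origin of a listed thing).
The state is a dict: "t": time; "q": joint angles; "dq": joint speeds; "joint_torque": joint torques, N m; "tool_pos": TCP position; "orientation": TCP orientation; "force": force on the tool from outside, world axes, zero at the start; "wrist_torque": the same for the moment, N m; "opening": finger opening in m; "gripper_force": force on a finger pad.
Only numpy, scipy, OpenCV 4.12 (cv2) and the standard library are available. Lean on these libraries where they do the work, as an engineer would, in place of code of your own. Each camera call takes 0.05 s, during which the arm holds its last target. There are 200 camera calls.

TASK

Set the polarizing filter on the grey light unit: push the upright post of the ring's lever around its arc until the pointer stands on one of the two long scale marks (either one will do), then draw the hand clear. Only push the post: do not lift, shove or tip the unit, do not turn the scale disc, and leave the cap, screwdriver, mug and can where they are.

Things in the scene. Friction and masses are not known exactly. Their poses are not given: they have to be found in the camera images.
- unit: Square grey instrument box, 220 x 220 mm and 60 mm high, about 3 kg, loose on four rubber feet on the table. Origin: centre of its underside, z up; the scale disc and the ring on its top are centred on the vertical line through it. The ring is bare metal, radius 55 mm, with dark filter glass in the middle, its top 72 mm above the table.
- scale (a joint): Angle (rad, counter-clockwise from above) of the white scale disc, radius 102 mm, its face 63 mm above the table, locked (very stiff) at any angle; 0 = mark_a on the unit's +x. It bears 24 black marks every 15 degrees: 22 short (8 x 2 mm) and two long (21 x 5 mm, from radius 78 to 99 mm), opposite each other.
- ring (a joint): Angle of the metal ring on the unit, rad, growing counter-clockwise seen from above; 0 = the lever points along the unit's +x axis. It turns freely all the way round, without stops, in either direction, and stays where it is left; it takes about 1.2 N sideways at the post to move it.
- post_top (a point): Centre of the top of the lever's post: an upright black round post, 12 mm thick, 62 mm from the ring's axis, rising 40 mm from the dark lever arm (arm 16 mm wide, its top 76 mm above the table) to 116 mm above the table. x points outward along the lever, z up.
- pointer (a point): Tip of the lever's pointer, a narrow dark bar 4 mm wide, lying radially below and beyond the post; the tip is 78 mm from the ring's axis and 66 mm above the table. x points outward along the lever.
- mark_a (a point): Inner end of one long mark on the scale disc, 78 mm from the ring's axis, 63 mm above the table. The pointer's tip is to stand over this point or over mark_b.
- mark_b (a point): Inner end of the other long mark, opposite mark_a, 78 mm from the ring's axis, 63 mm above the table.
- cap: Bystander: small bare-metal cap, 26 mm across and 24 mm high, standing loose on a top corner of the unit, 129 mm from the ring's axis. Origin: centre of its underside.
- driver: Bystander: screwdriver with a black handle lying on the table left of the unit. Origin on its axis line, at its underside.
- mug: Bystander: white mug, 80 mm across, 90 mm high, on the table right of the unit. Origin: centre of its underside.
- tin: Bystander: bare-metal can, 60 mm across, 110 mm high, on the table right of the unit. Origin: centre of its underside.

How it is judged:
At the end, for the whole second after the job is handed in: The pointer's tip lies within 4 mm, seen from above, of the inner end of either long mark, the ring is at rest, the unit stands level within 15 mm of where it was, the scale marks within 20 mm of where they were, and cap, screwdriver, mug and can are within 20 mm of where they were ((horizontal distance between pointer and mark_a below 0.004 m or horizontal distance between pointer and mark_b below 0.004 m) and velocity of joint ring between -0.03 and 0.03 rad/s and distance of unit from where it was at the start of the episode below 0.015 m and angle between unit's own z axis and vertical below 0.03 rad and distance of each of mark_a, cap, driver, mug, tin from where it was at the start of the episode below 0.02 m); the robot touches nothing.
It fails at once if the unit was shoved or lifted by more than 15 mm (distance of unit from where it was at the start of the episode above 0.015 m).
It fails at once if the unit was tipped (angle between unit's own z axis and vertical above 0.06 rad).
It fails at once if the scale disc was turned or shifted (its long mark moved more than 20 mm) (distance of mark_a from where it was at the start of the episode above 0.02 m).
It fails at once if a bystander (cap, screwdriver, mug or can) was moved or lifted by more than 20 mm (distance of any of cap, driver, mug, tin from where it was at the start of the episode above 0.02 m).
It also fails if it takes over 42 s, if anything falls off the work surface, if the arm or the gripper's body presses on something with over 40 N, if the wrist force passes 120 N, or if a joint passes its speed limit or range.

## Working session

There is one attempt and no reset: what is moved stays moved. The work goes in short steps, Python scripts to look and compute and a tool call to move; the robot and the scene stay as the last step left them, time stands still between calls to the robot, and variables do not carry over. Pictures are saved under pics/ and viewed, at most 10 in all, crops included, and the job is handed in when it is done.

Besides the shell and the picture viewer there is one more tool, called as name(argument=value, ...), one argument or row to a line, values as JSON. apply_moves: Moves the arm, as the interface text tells. Its arguments: {"type":"object","properties":{"steps":{"type":"array"},"grip_force":{"type":"number"}},"required":["steps"]}

```bash
mkdir -p pics
cat > h.py <<'E'
import numpy as np, cv2
from plant import robot, eyes
def cal(n):
    c=eyes.calibration(n); return np.array(c["K"]),np.array(c["R"]),np.array(c["t"])
def ray(n,px):
    K,R,t=cal(n); d=R.T@np.linalg.inv(K)@np.array([px[0],px[1],1.]); return -R.T@t,d
def atz(n,px,z):
    o,d=ray(n,px); return o+d*(z-o[2])/d[2]
def tri(p1,p2,n1="scene",n2="top"):
    A=[];b=[]
    for n,p in((n1,p1),(n2,p2)):
        o,d=ray(n,p); d=d/np.linalg.norm(d); P=np.eye(3)-np.outer(d,d); A.append(P); b.append(P@o)
    return np.linalg.lstsq(np.vstack(A),np.hstack(b),rcond=None)[0]
def proj(n,X):
    K,R,t=cal(n); c=K@(R@np.array(X)+t); return c[:2]/c[2]
E
python3 - <<'E'
from h import *
np.set_printoptions(precision=4,suppress=True)
Z=dict(unit=0,post_top=.116,pointer=.066,mark_a=.063,cap=.06,driver=0,mug=0,tin=0)
ims=[]
for n in("scene","top"):
    im=eyes.read_camera(n); cv2.imwrite(f"pics/{n}0.png",cv2.cvtColor(im,cv2.COLOR_RGB2BGR))
    K,R,t=cal(n); print(n,"pos",-R.T@t,"f",K[0,0])
best={}
for n in("scene","top"):
    for k in Z:
        for r in eyes.place_of(n,k)[:3]:
            print(n,k,np.array(r["xy"]).round(1),round(r["conf"],2),atz(n,r["xy"],Z[k]))
            best.setdefault((n,k),r["xy"])
for k in Z:
    if ("scene",k) in best and ("top",k) in best: print("tri",k,tri(best["scene",k],best["top",k]))
s=robot.read_state(); print(s["t"],s["tool_pos"],s["orientation"],s["opening"],robot.grip_point_offset)
E
```

```text
scene pos [1.0279 0.2282 0.7727] f 412.85528703176686
top pos [ 0.4935 -0.0087  1.235 ] f 481.85233647968016
scene unit [327.7 245.3] 0.9 [0.5134 0.0854 0.    ]
scene post_top [325.5 189.7] 0.96 [0.4609 0.0477 0.116 ]
scene pointer [324.3 197.5] 0.88 [0.4407 0.0407 0.066 ]
scene mark_a [292.2 221.4] 0.94 [0.5322 0.0045 0.063 ]
scene mark_a [363.8 235.7] 0.84 [0.4989 0.1554 0.063 ]
scene cap [287.1 194.4] 0.59 [ 0.4651 -0.0407  0.06  ]
scene cap [324.9 246. ] 0.2 [0.5576 0.092  0.06  ]
scene driver [451.7 290.2] 0.9 [0.5019 0.3582 0.    ]
scene mug [167.1 174.7] 0.85 [ 0.4961 -0.372   0.    ]
scene tin [135.4 206.5] 0.77 [ 0.6181 -0.3766  0.    ]
top unit [249.5 227.9] 0.78 [0.519  0.0819 0.    ]
top post_top [259.8 253.3] 0.98 [0.4581 0.0487 0.116 ]
top pointer [262.7 255.9] 0.66 [0.4504 0.0442 0.066 ]
top mark_a [279.4 224.6] 0.79 [0.5264 0.0046 0.063 ]
top mark_a [217.  232.1] 0.64 [0.5068 0.1561 0.063 ]
top cap [295.1 248.9] 0.64 [ 0.4678 -0.034   0.06  ]
top driver [145.8 230.7] 0.55 [0.5095 0.3475 0.    ]
top mug [425.2 238.2] 0.95 [ 0.4967 -0.3675  0.    ]
top tin [427.7 191. ] 0.58 [ 0.6179 -0.3753  0.    ]
tri unit [0.518  0.084  0.0053]
tri post_top [0.4584 0.0479 0.1136]
tri pointer [0.4508 0.0438 0.0781]
tri mark_a [0.5271 0.0036 0.0564]
tri cap [ 0.469  -0.0361  0.0661]
tri driver [0.5085 0.3514 0.0067]
tri mug [ 0.4976 -0.3681  0.003 ]
tri tin [ 0.6182 -0.3756  0.0006]
0.9 [ 0.1692 -0.5757  0.2186] [3.1096 0.4474 0.    ] 0.09277569599308617 0.0188
```

Run:
```python
import cv2
im=cv2.imread("pics/top0.png"); a=cv2.resize(im[150:310,170:340],None,fx=3,fy=3,interpolation=cv2.INTER_CUBIC)
cv2.imwrite("pics/topcrop.png",a)
```

```text
(no output)
```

View pics/scene0.png

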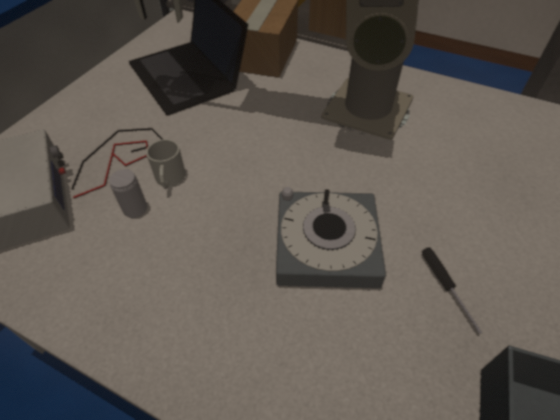

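View pics/topcrop.png

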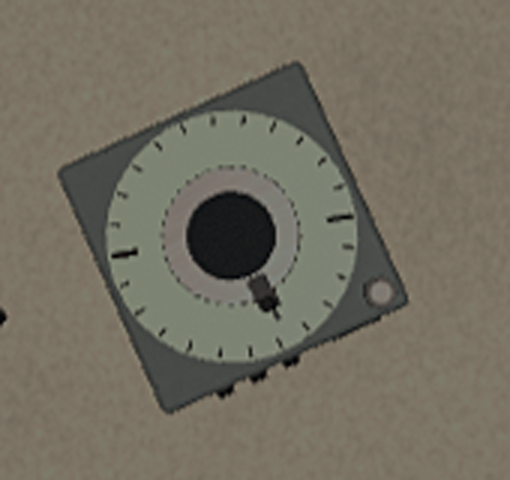

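The scene picture shows the unit with its post at (326,190), the cap at (287,194), and the long marks at (292,221) and (364,236). The top crop shows the lever lying about 69° clockwise of the right long mark, at crop (340,217). The other mark is at crop (124,254). I'll measure the mark angle more closely in an image rectified to the disc plane, and check that the travel path is clear.

```bash
cat >> h.py <<'E'
def rect(n,im,c,z=.063,half=.12,s=2000):
    # rectified: up = +x, left = +y
    N=int(2*half*s); w=[(c[0]+half,c[1]+half,z),(c[0]+half,c[1]-half,z),(c[0]-half,c[1]-half,z),(c[0]-half,c[1]+half,z)]
    H=cv2.getPerspectiveTransform(np.float32([proj(n,x) for x in w]),np.float32([[0,0],[N,0],[N,N],[0,N]]))
    return cv2.warpPerspective(im,H,(N,N),flags=cv2.INTER_CUBIC)
def disc(n,im,c=(.516,.080)):
    r=rect(n,im,c); hsv=cv2.cvtColor(r,cv2.COLOR_BGR2GRAY).astype(float)
    m=(cv2.GaussianBlur(hsv,(0,0),3)>cv2.threshold(hsv.astype(np.uint8),0,255,cv2.THRESH_OTSU)[0])
    return r,m
def markang(n,im,c,lo=-130,hi=-50,r0=.080,r1=.090):
    # darkness over long-mark-only radii (short marks presumably further out), per angle
    g=cv2.cvtColor(im,cv2.COLOR_BGR2GRAY).astype(np.float32)
    A=np.arange(lo,hi,.25); v=[]
    for a in np.radians(A):
        P=np.array([proj(n,(c[0]+q*np.cos(a),c[1]+q*np.sin(a),.063)) for q in np.arange(r0,r1,.001)],np.float32)
        v.append(cv2.remap(g,P[:,:1],P[:,1:],cv2.INTER_LINEAR).mean())
    v=np.array(v); d=np.clip(np.median(v)-v-.25*(np.median(v)-v.min()),0,None); k=v.argmin()
    w=(abs(A-A[k])<5); return (A*d*w).sum()/(d*w).sum(), v.min(), np.median(v)
E
python3 - <<'E'
from h import *
out=[]
for n in("scene","top"):
    im=cv2.imread(f"pics/{n}0.png"); c=(.516,.080)
    print(n,"TCP px",proj(n,(.169,-.576,.219)),"base px",proj(n,(0,0,0)))
    print(markang(n,im,c),markang(n,im,c,50,130))
    r=rect(n,im,c,s=1600)
    cv2.drawMarker(r,(192,192),(0,0,255),0,8); out.append(cv2.convertScaleAbs(r,alpha=1.6))
cv2.imwrite("pics/rect0.png",np.hstack(out))
print("laptop base", [atz("scene",p,0)[:2] for p in((130,70),(175,108),(245,80))],"lamp",atz("scene",(370,130),0))
E
```

```text
scene TCP px [161.17850669  19.26407919] base px [367.44747852 107.73315436]Traceback (most recent call last):
  File "<stdin>", line 6, in <module>
  File "h.py", line 30, in markang
    P=np.array([proj(n,(c[0]+q*np.cos(a),c[1]+q*np.sin(a),.063)) for q in np.arange(r0,r1,.001)],np.float32)
                ~~~~^^^^^^^^^^^^^^^^^^^^^^^^^^^^^^^^^^^^^^^^^^^^
  File "h.py", line 15, in proj
    K,R,t=cal(n); c=K@(R@np.array(X)+t); return c[:2]/c[2]
          ~~~^^^
  File "h.py", line 4, in cal
    c=eyes.calibration(n); return np.array(c["K"]),np.array(c["R"]),np.array(c["t"])
ValueError: time passes only in moves, steps and waits
```

Calibration calls are limited per script, so I'll cache the result.

```bash
sed -i 's/^def cal(n)/import functools\n@functools.lru_cache\ndef cal(n)/' h.py
python3 - <<'E'
from h import *
out=[]
for n in("scene","top"):
    im=cv2.imread(f"pics/{n}0.png"); c=(.516,.080)
    print(markang(n,im,c),markang(n,im,c,50,130))
    r=rect(n,im,c,s=1600)
    cv2.drawMarker(r,(192,192),(0,0,255),0,8); out.append(cv2.convertScaleAbs(r,alpha=1.6))
cv2.imwrite("pics/rect0.png",np.hstack(out))
print("laptop base", [atz("scene",p,0)[:2] for p in((130,70),(175,108),(245,80))],"lamp",atz("scene",(370,130),0))
E
```

```text
(np.float64(-80.93359041310103), np.float32(72.03447), np.float32(119.18608)) (np.float64(100.7482248067615), np.float32(74.18506), np.float32(119.35298))
(np.float64(-78.88965893868007), np.float32(33.770702), np.float32(127.575584)) (np.float64(98.94181696472414), np.float32(29.353418), np.float32(127.30669))
laptop base [array([ 0.15754977, -0.77498881]), array([ 0.25818722, -0.51888444]), array([ 0.0378022 , -0.40168649])] lamp [0.0937997 0.0403416 0.       ]
```

View pics/rect0.png

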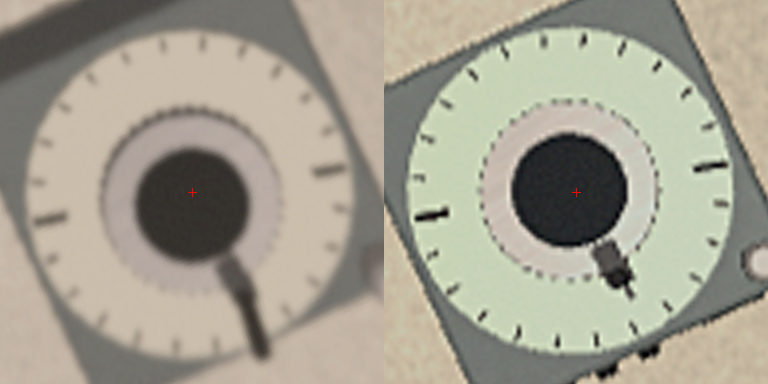

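The marks lie at −80° and the lever at about −150°, with the centre near (0.515, 0.081). I'll straddle the post with loosely open fingers and carry it 70° counter-clockwise.

apply_moves(
  steps=[0.76,-0.86,0,0,0,0,43,0.76,-0.86,0,0,0,0,43,0.76,-0.86,0,0,0,0,43,0.76,-0.86,0,0,0,0,43,0.76,-0.86,0,0,0,0,43,0.76,-0.86,0,0,0,0,43,0.76,-0.86,0,0,0,0,43,0.76,-0.86,0,0,0,0,43,0.76,-0.86,0,0,0,0,43,0.76,-0.86,0,0,0,0,43,0.76,-0.86,0,0,0,0,43,0.76,-0.86,0,0,0,0,43],
)

```text
t: 1.9
tool_pos: [0.3448, -0.2, 0.2189]
orientation: [3.109, 0.447, 0.001]
force: [0.9, -0.4, 0.0]
opening: 0.0399
gripper_force: 0.0
```

apply_moves(
  steps=[0.76,-0.86,0,0,0,0,43,0.76,-0.86,0,0,0,0,43,0.76,-0.86,0,0,0,0,43,0.76,-0.86,0,0,0,0,43,0.76,-0.86,0,0,0,0,43,0.76,-0.86,0,0,0,0,43,0.76,-0.86,0,0,0,0,43,0,0,0,0,0,-1,43,0,0,0,0,0,-1,43,0,0,0,0,0,-0.3,43,0,0,0,0,0,0,43],
)

```text
t: 2.82
tool_pos: [0.4467, 0.0172, 0.2187]
orientation: [3.032, 0.821, 0.0]
force: [-0.7, -0.5, -0.7]
opening: 0.0399
gripper_force: 0.0
```

apply_moves(
  steps=[0.95,-0.69,0,0,0,0,43,0,0,0.9,0,0,0,43,0,0,0.9,0,0,0,43,0,0,0,0,0,0,43],
)

```text
t: 3.15
tool_pos: [0.4577, 0.0492, 0.1595]
orientation: [-3.032, -0.815, 0.012]
force: [-0.8, 0.1, -0.8]
opening: 0.04
gripper_force: 0.0
```

Run:
```python
from h import *
for n in("scene","top"):
    im=cv2.cvtColor(eyes.read_camera(n),cv2.COLOR_RGB2BGR); cv2.imwrite(f"pics/{n}1.png",im)
    for r in eyes.place_of(n,"post_top")[:1]: print(n,r,atz(n,r["xy"],.116))
s=robot.read_state(); print(s["tool_pos"],s["t"]); p=proj("scene",s["tool_pos"]);print(p)
im=cv2.imread("pics/scene1.png")[90:290,230:430]; b=cv2.imread("pics/top1.png")[130:330,150:350]
cv2.imwrite("pics/c1.png",cv2.convertScaleAbs(cv2.resize(np.hstack([im,b]),None,fx=2,fy=2),alpha=1.6))
```

```text
scene {'xy': [326.4, 190.0], 'conf': 0.55} [0.46081666 0.04969381 0.116     ]
top {'xy': [247.6, 227.5], 'conf': 0.37} [0.51749132 0.07778507 0.116     ]
[0.46166619 0.04869475 0.16643534] 3.35
[327.85850923 173.55207074]
```

View pics/c1.png

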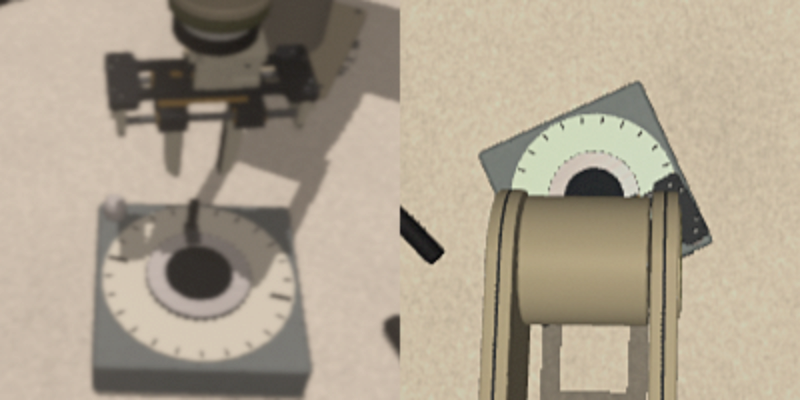

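The fingers, at crop (173,170) and (220,165), straddle the post top at (193,205). Descending now.

apply_moves(
  steps=[0,0,0.6,0,0,0,43,0,0,0.6,0,0,0,43,0,0,0.6,0,0,0,43,0,0,0.6,0,0,0,43,0,0,0,0,0,0,43,0,0,0,0,0,0,43],
)

```text
t: 3.85
tool_pos: [0.4611, 0.0488, 0.0936]
orientation: [3.034, 0.817, 0.0]
force: [0.9, 0.7, 0.1]
opening: 0.0398
gripper_force: 0.0
```

apply_moves(
  steps=[0,0,0,0,0,0,20,0,0,0,0,0,0,20,0.003,0.108,0,0,0,-0.5,20,0.003,0.108,0,0,0,-0.5,20,0.003,0.108,0,0,0,-0.5,20,0.003,0.108,0,0,0,-0.5,20,0.003,0.108,0,0,0,-0.5,20,0.003,0.108,0,0,0,-0.5,20,0,0,0,0,0,0,20],
)

```text
t: 4.6
tool_pos: [0.4744, 0.0338, 0.0942]
orientation: [2.866, 1.285, 0.004]
force: [0.1, 0.0, -0.0]
opening: 0.0183
gripper_force: 0.0
```

apply_moves(
  steps=[0.003,0.108,0,0,0,-0.5,20,0.003,0.108,0,0,0,-0.5,20,0.003,0.108,0,0,0,-0.5,20,0.003,0.108,0,0,0,-0.5,20,0.003,0.108,0,0,0,-0.5,20,0.003,0.108,0,0,0,-0.5,20,0.003,0.108,0,0,0,-0.5,20,0.003,0.108,0,0,0,-0.5,20,0.003,0.108,0,0,0,-0.5,20,0.003,0.108,0,0,0,-0.5,20,0.003,0.108,0,0,0,-0.5,20,0,0,0,0,0,0,20],
)

```text
t: 5.6
tool_pos: [0.5057, 0.019, 0.0936]
orientation: [2.384, 2.044, 0.002]
force: [-0.3, -0.3, 0.4]
opening: 0.0186
gripper_force: 0.0
```

Run:
```python
from h import *
o=[]
for n in("scene","top"):
    im=cv2.cvtColor(eyes.read_camera(n),cv2.COLOR_RGB2BGR); cv2.imwrite(f"pics/{n}2.png",im)
    for k in("post_top","pointer","mark_a"):
        for r in eyes.place_of(n,k)[:2]: print(n,k,r,atz(n,r["xy"],{"p":.116,"m":.063}[k[0]] if k!="pointer" else .066))
    o.append(rect(n,im,(.515,.081),s=1600))
s=robot.read_state(); print(s["tool_pos"],s["orientation"],s["t"])
cv2.imwrite("pics/c2.png",cv2.convertScaleAbs(np.hstack(o),alpha=1.6))
```

```text
scene post_top {'xy': [305.2, 196.2], 'conf': 0.97} [0.49685332 0.01664403 0.116     ]
scene pointer {'xy': [299.6, 211.6], 'conf': 0.64} [0.50260444 0.00817026 0.066     ]
scene mark_a {'xy': [293.6, 218.1], 'conf': 0.83} [0.52267515 0.00326104 0.063     ]
scene mark_a {'xy': [364.7, 236.3], 'conf': 0.67} [0.49950116 0.15760493 0.063     ]
top mark_a {'xy': [215.6, 232.9], 'conf': 0.65} [0.50483523 0.15945397 0.063     ]
[0.50490242 0.01901058 0.09276461] [2.38638553e+00 2.04293369e+00 2.20940472e-04] 6.0
```

View pics/c2.png

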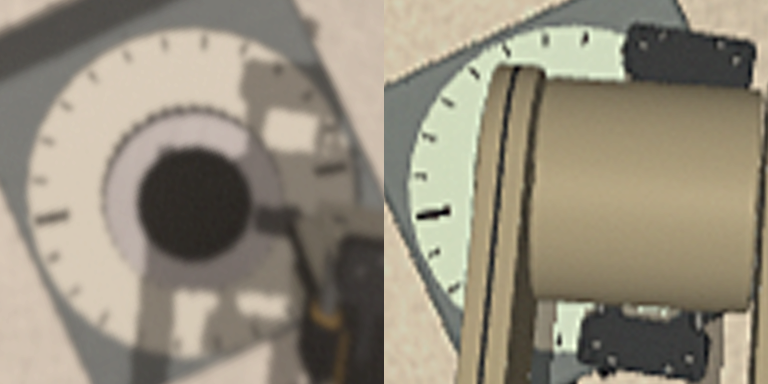

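In the left view the lever stands near −102°, at (285,220), and the long mark at (330,168) is about 22° further on. I'll push 21° more, then open, lift and draw clear for an unobstructed look.

apply_moves(
  steps=[0.003,0.108,0,0,0,-0.5,20,0.003,0.108,0,0,0,-0.5,20,0.003,0.108,0,0,0,-0.5,20,0.003,0.108,0,0,0,-0.5,20,0.003,0.108,0,0,0,-0.5,20,0.003,0.108,0,0,0,-0.5,20,0.003,0.108,0,0,0,-0.5,20,0,0,0,0,0,0,20,0,0,0,0,0,0,20,0,0,0,0,0,0,20],
)

```text
t: 6.83
tool_pos: [0.5273, 0.0197, 0.0926]
orientation: [-1.976, -2.442, -0.0]
force: [0.0, -0.1, -0.1]
opening: 0.0183
gripper_force: 0.0
```

apply_moves(
  steps=[0,0,0,0,0,0,43,0,0,0,0,0,0,43,0,0,0,0,0,0,43,0,0,-0.5,0,0,0,43,0,0,-1,0,0,0,43,0,0,-1,0,0,0,43,0,0,-1,0,0,0,43,0,0,-0.5,0,0,0,43],
)

```text
t: 7.5
tool_pos: [0.5289, 0.0197, 0.2171]
orientation: [1.971, 2.441, 0.005]
force: [1.0, -1.0, 0.5]
opening: 0.0398
gripper_force: 0.0
```

apply_moves(
  steps=[-1,0,0,0,0,0,43,-1,0,0,0,0,0,43,-1,0,0,0,0,0,43,-1,0,0,0,0,0,43,-1,0,0,0,0,0,43,-1,0,0,0,0,0,43,-1,0,0,0,0,0,43,-1,0,0,0,0,0,43,0,0,0,0,0,0,43,0,0,0,0,0,0,43],
)

```text
t: 8.33
tool_pos: [0.5778, -0.2162, 0.2121]
orientation: [-1.976, -2.441, 0.0]
force: [-0.1, 0.2, 0.0]
opening: 0.0398
gripper_force: 0.0
```

```bash
cat > look.py <<'E'
import sys; from h import *
i=sys.argv[1]; o=[]
for n in("scene","top"):
    im=cv2.cvtColor(eyes.read_camera(n),cv2.COLOR_RGB2BGR); cv2.imwrite(f"pics/{n}{i}.png",im)
    for k in("post_top","pointer","mark_a","cap"):
        for r in eyes.place_of(n,k)[:2]: print(n,k,np.round(r["xy"],1),round(r["conf"],2),atz(n,r["xy"],dict(post_top=.116,pointer=.066,mark_a=.063,cap=.06)[k]).round(4))
    o.append(rect(n,im,(.515,.081),s=1600))
s=robot.read_state(); print(s["tool_pos"],s["orientation"],s["t"])
cv2.imwrite(f"pics/c{i}.png",cv2.convertScaleAbs(np.hstack(o),alpha=1.6))
E
python3 look.py 3
```

```text
scene post_top [302.2 205.7] 0.79 [0.5232 0.0219 0.116 ]
scene pointer [294.2 216.9] 0.59 [0.5212 0.0039 0.066 ]
scene mark_a [294.1 219.5] 0.94 [0.5257 0.0059 0.063 ]
scene mark_a [364.3 238.9] 0.59 [0.5062 0.1591 0.063 ]
scene cap [289.5 194.5] 0.41 [ 0.463  -0.0357  0.06  ]
top post_top [270.9 227.1] 0.74 [0.5189 0.0237 0.116 ]
top pointer [278.  225.4] 0.89 [0.5243 0.008  0.066 ]
top mark_a [277.3 221.4] 0.8 [0.5341 0.0098 0.063 ]
top mark_a [272.9 221.1] 0.74 [0.5347 0.0205 0.063 ]
top cap [295.  252.6] 0.5 [ 0.4588 -0.0338  0.06  ]
[ 0.57815398 -0.21432735  0.21279165] [1.97230126e+00 2.44510011e+00 1.22864990e-04] 8.8333
```

View pics/c3.png

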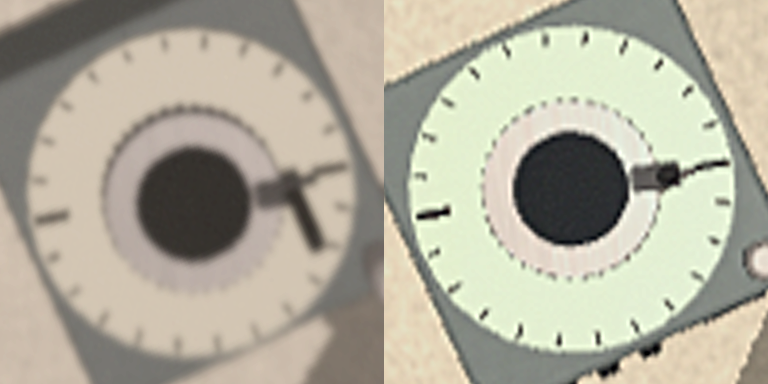

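The pointer now meets the right long mark at about (695,170). I'll zoom in to check the residual.

Run:
```python
from h import *
c=(.5165,.083); o=[]
for f in("top0","top3"):
    im=cv2.imread(f"pics/{f}.png"); r=rect("top",im,c,z=.0645,half=.12,s=4000)
    o.append(cv2.convertScaleAbs(r[300:600,620:920],alpha=1.5))
    g=cv2.cvtColor(im,cv2.COLOR_BGR2GRAY)
    for a,b,l in((.070,.077,"ptr"),(.080,.097,"mark"),(.085,.097,"mark out")):
        try: print(f,l,markang("top",im,c,-100,-60,a,b))
        except Exception as e: print(e)
    print(f,"opp",markang("top",im,c,70,130,.080,.097))
cv2.imwrite("pics/z3.png",cv2.resize(np.hstack(o),(800,400)))
```

```text
top0 ptr (np.float64(-77.80810550601674), np.float32(126.669365), np.float32(127.610146))
top0 mark (np.float64(-79.68461768459449), np.float32(30.649357), np.float32(127.58945))
top0 mark out (np.float64(-79.67452167775053), np.float32(27.73055), np.float32(127.64347))
top0 opp (np.float64(99.77911628604838), np.float32(18.186178), np.float32(127.27406))
top3 ptr (np.float64(-81.22177860649302), np.float32(52.7606), np.float32(145.91156))
top3 mark (np.float64(-79.68755023151951), np.float32(34.99282), np.float32(145.9255))
top3 mark out (np.float64(-79.67472824757171), np.float32(31.778809), np.float32(145.98068))
top3 opp (np.float64(99.77870406022436), np.float32(20.14097), np.float32(145.27289))
```

View pics/z3.png

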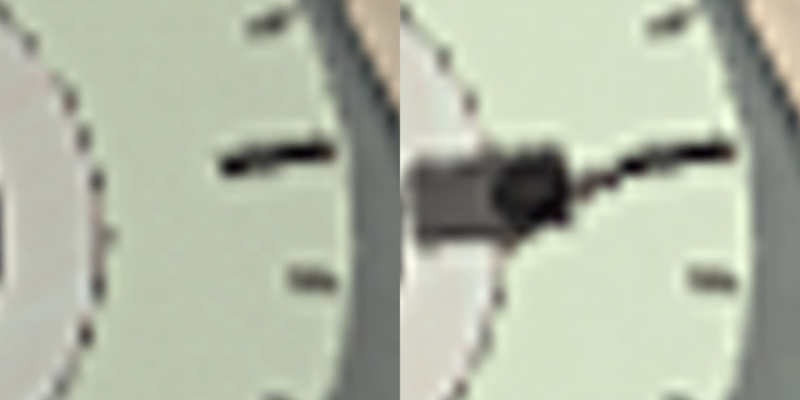

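The pointer sits about 1.5° (2 mm) short of the mark's centre line. That's within tolerance, but a small extra nudge by the same route will centre it.

apply_moves(
  steps=[1,0,0,0,0,0,43,1,0,0,0,0,0,43,1,0,0,0,0,0,43,1,0,0,0,0,0,43,1,0,0,0,0,0,43,1,0,0,0,0,0,43,1,0,0,0,0,0,43,1,0,0,0,0,0,43,0,0,0,0,0,0,43,0,0,0,0,0,0,43],
)

```text
t: 9.67
tool_pos: [0.5273, 0.0211, 0.2129]
orientation: [1.969, 2.447, 0.0]
force: [-0.3, -0.1, -0.5]
opening: 0.0402
gripper_force: 0.0
```

```bash
python3 -c "
from h import *
s=robot.read_state(); print(s['t'],s['tool_pos'],s['orientation'])"
```

```text
9.6667 [0.52729717 0.02110609 0.21293087] [1.96926911e+00 2.44702933e+00 4.80403282e-04]
```

Back above the earlier position. Now descending, narrowing, nudging 1.5°, then retreating.

apply_moves(
  steps=[0,0,0.8,0,0,0,43,0,0,0.8,0,0,0,43,0,0,0.8,0,0,0,43,0,0,0.8,0,0,0,43,0,0,0.8,0,0,0,43,0,0,0,0,0,0,20,0,0,0,0,0,0,20,0,0,0,0,0,0,20,0.001,0.027,0,0,0,-0.12,20,0.001,0.027,0,0,0,-0.13,20,0,0,0,0,0,0,20,0,0,0,0,0,0,20],
)

```text
t: 10.67
tool_pos: [0.5298, 0.0201, 0.0937]
orientation: [1.94, 2.469, 0.002]
force: [0.3, 0.3, -0.7]
opening: 0.0182
gripper_force: 0.0
```

apply_moves(
  steps=[0,0,0,0,0,0,43,0,0,0,0,0,0,43,0,0,0,0,0,0,43,0,0,-0.5,0,0,0,43,0,0,-1,0,0,0,43,0,0,-1,0,0,0,43,0,0,-1,0,0,0,43,0,0,-0.5,0,0,0,43],
)

```text
t: 11.33
tool_pos: [0.5305, 0.0201, 0.217]
orientation: [1.939, 2.467, 0.004]
force: [-0.6, -0.3, 0.7]
opening: 0.0398
gripper_force: 0.0
```

apply_moves(
  steps=[-1,0,0,0,0,0,43,-1,0,0,0,0,0,43,-1,0,0,0,0,0,43,-1,0,0,0,0,0,43,-1,0,0,0,0,0,43,-1,0,0,0,0,0,43,-1,0,0,0,0,0,43,-1,0,0,0,0,0,43,0,0,0,0,0,0,43,0,0,0,0,0,0,43],
)

```text
t: 12.17
tool_pos: [0.5855, -0.2143, 0.212]
orientation: [-1.944, -2.467, 0.0]
force: [0.7, 0.5, 1.4]
opening: 0.0402
gripper_force: 0.0
```

```bash
python3 look.py 4 | grep -v post
python3 - <<'E'
from h import *
c=(.5165,.083); o=[]
im=cv2.imread("pics/top4.png"); r=rect("top",im,c,z=.0645,half=.12,s=4000)
cv2.imwrite("pics/z4.png",cv2.resize(cv2.convertScaleAbs(r[300:600,620:920],alpha=1.5),(500,500)))
for a,b,l in((.070,.077,"ptr"),(.080,.097,"mark")): print(l,markang("top",im,c,-100,-60,a,b))
print("opp",markang("top",im,c,70,130,.080,.097))
E
```

```text
scene pointer [294.4 218.6] 0.85 [0.5253 0.0064 0.066 ]
scene mark_a [363.7 235.9] 0.58 [0.4995 0.1554 0.063 ]
scene mark_a [292.  219.6] 0.57 [0.528  0.0019 0.063 ]
scene cap [288.6 195.7] 0.4 [ 0.4671 -0.0359  0.06  ]
top pointer [277.7 224.8] 0.87 [0.5258 0.0087 0.066 ]
top mark_a [276.5 220.9] 0.65 [0.5353 0.0118 0.063 ]
top mark_a [215.1 233.1] 0.58 [0.5043 0.1607 0.063 ]
top cap [296.1 247.8] 0.52 [ 0.4705 -0.0364  0.06  ]
[ 0.58582988 -0.21254769  0.21282062] [1.94016094e+00 2.47061465e+00 7.49706640e-05] 12.6667
ptr (np.float64(-79.0153613428092), np.float32(53.61872), np.float32(146.15514))
mark (np.float64(-79.68747150452313), np.float32(35.27884), np.float32(146.2376))
opp (np.float64(99.7795448072578), np.float32(20.807962), np.float32(145.51285))
```

View pics/z4.png

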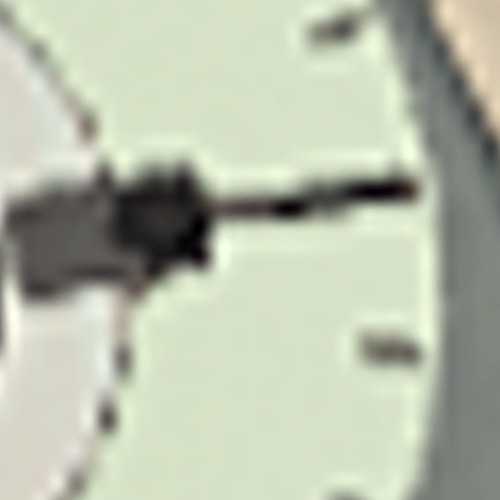

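The pointer at (235,208) now runs straight into the long mark at (260–415, 205–187), within about 0.7° (1 mm). The hand is clear, so I'm handing in.

```bash
python3 -c "
from plant import robot
print(robot.close_job())"
```

```text
the job is handed in; nothing more can be done
None
```

I turned the lever about 70° counter-clockwise until the pointer stood on a long mark, within about 1 mm (0.7°) in the last top-camera picture; the hand was clear when I handed the job in, and no verdict came back.

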